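# Hold down the recessed reset of an inline antenna relay

### The arm

A 6-joint arm with a two-finger parallel gripper is mounted at the origin on the work surface. World frame = base frame: x ahead of the robot, y to its left, z up, the work surface at z = 0. Lengths are in mm, angles in rad, forces in N, time in s.
With the tool pointing down it reaches from about 275 to 1000 mm from the base axis. Payload 8.4 kg.
Tool frame: the origin (TCP) lies midway between the tips of the shut fingers; the grasp point (between the pads) lies 19 mm behind it; z points along the fingers, y is the line along which they close (so a half turn about z gives the same grasp; the last joint's range is limited). The gripper opens to 85 mm and grips with 20 to 120 N. Pads are 22 mm wide; open, the fingers measure 114 mm over their backs; the gripper's body (76 mm by 85 mm) begins 54 mm behind the grasp point. The pads swing forward as they close: fully open they stand 13 mm farther back than shut.
Start: joints at [-1.246, 0.353, 1.633, -0, 1.155, -0.002], TCP at [200.632, -591.924, 231.281] pointing down, gripper open.
Joint ranges: [-2.63, 2.63], [-0.92, 2.1], [0.06, 2.66], [-1.3, 4.44], [0, 2.69], [-3.02, 3.02]. Speed limits (rad/s): [2.22, 2.22, 2.79, 3.14, 3.14, 3.14].

### API

Orientations are given as [roll, pitch, yaw] about the fixed x, y, z axes, in that order (R = Rz(yaw) Ry(pitch) Rx(roll)).
In Python, from rig import telemetry, optics, r gives the robot as it stands.
- The arm moves only by the tool play_rows, never from a script. Its arguments are lists of equal length, an entry for each row: "dp": the shift along the tool's x, y, z in units of 40 mm (1.0 is 40 mm), a list of three; "rot": the turn, a rotation vector about the tool's x, y, z in units of 6 degrees (1.0 is 6 degrees), a list of three. In form: {"dp": [[tx, ty, tz], ...], "rot": [[ax, ay, az], ...]}. A call has 1 to 5 rows; each row is the pose to reach, as a shift and turn from the pose commanded when the call began, along the tool's axes at that moment; what a row does not reach only later rows make up. A row lasts 1/12 s, in which the tool goes at most 41.7 mm and 7.16 degrees, less where a joint would pass 70% of its speed; a pose out of reach is approached as far as the arm can. A call with a gripper value outside its range is refused whole. "fingers" is the opening, from 0 (shut) to 1 (fully open), set as the call begins (left out, the last holds). The fingers move at their own pace and stop on an object; "grip_force" is the grip in N (left out, the last holds). Time passes only in rows, so rows that repeat a pose let the fingers close. It gives the time, the measured TCP pose, the force, the opening and the grip force at its end, in the units of the state.
- telemetry.sense(): the state, without advancing time (a new reading comes with each control period).
- optics.grab_frame(name): name is "scene" or "side" or "wrist"; returns a dict with "color" (480x640x3 uint8, red, green, blue), "mtx" (3x3 intrinsics, pixels), "R" (3x3) and "t" (3): a world point X has camera coordinates R X + t; the wrist camera has in their place "mount" (4x4, takes a point from camera to tool coordinates, whose origin is the TCP and whose axes are the flange's). Camera axes: x right, y down, z forward; pixel columns grow to the right and rows downward; lengths in mm; the calibration is good to about 2 mm. A picture is of the moment at which its call begins: read the wrist's pose just before it. There is no depth.
- r.sign_off(): hands the job in; it is judged then, once.
The state is a dict: "clock": time; "qpos": joint angles; "qvel": joint speeds; "joint_efforts": joint torques, N m; "eef_pos": TCP position; "tcp_rot": TCP orientation; "contact_force": force on the tool from outside, world axes, zero at the start; "wrist_torque": the same for the moment, N m; "opening": opening from 0.0 (shut) to 1.0 (fully open); "grasp_force": force on a finger pad.
Only numpy, scipy, OpenCV 4.12 (cv2) and the standard library are available. Lean on these libraries where they do the work, as an engineer would, in place of code of your own. Each camera call takes 0.05 s, during which the arm holds its last target. There are 200 camera calls.

### The job

The small round antenna relay on the green mat needs a reset: roll it along the mat, without lifting it, until its yellow face with the hole lies level on top. Then take the orange-handled stylus from the wooden stand, reach its tip down through the hole and press the red reset button fully down. Finish while still holding the stylus in the gripper with the button held down, and leave everything else where it is.

Things in the scene. Friction and masses are not known exactly. Their poses are not given: they have to be found in the camera images.
- relay: Loose relay, 0.3 to 0.5 kg: a drum 56 mm long, hexagonal in the middle (58 mm across flats, one face yellow, the others aluminium), between two black bumpers, with a brass stub at each end. Origin: drum centre, 38 mm above the table when lying on a flat. y: the drum's axis; x: out of the middle of the yellow face. Starts with x level, pointing away from the robot.
- relay_bumper (a point): Middle of the bumper at the relay's +y end, on the drum axis, 22.5 mm from its centre. Bumpers are black 8-sided rubber prisms, 11 mm wide, 70 mm across flats, each flat 29 mm long; the hole's axis is normal to a flat. The relay rests on any flat and tips over the edge to the next when pushed: the start needs two flats, 58 mm of travel towards the robot.
- relay_stub (a point): Outer end of the brass stub at the +y end, on the drum axis, 60 mm from the centre; the -y end has the same. Stubs are round, 16 mm diameter, 32 mm long. Pushing both stubs at mid height with the open fingers either side of the drum rolls it well; pushing on the drum itself may make it slide or jam. Pushed fast, it may roll a flat too far.
- relay_hole (a point): Centre of the mouth of the round hole in the yellow face, 29 mm from the drum's axis (64 mm above the mat when it faces up); same axes as relay. Hole diameter 16 mm, through a 12 mm thick wall. The red button's top lies 17 mm below the mouth, or 23 mm when fully pressed.
- button_top (a point): Centre of the top of the red button (a disc of 18 mm diameter inside the relay, under the hole).
- reset_button (a joint): Travel of the button: 0 out, 0.006 m fully pressed. Spring: about 1 N to start, 4 N fully down, then a hard stop; springs back when let go.
- stylus: Loose stylus, 0.04 kg, standing upright in one of the stand's two holes: white shank 40 mm long, 8 mm diameter, tapering to 6 mm at the tip, under an orange round handle of 18 mm diameter and 70 mm length. Origin: at the tip; its z axis points from the tip up along the handle. In the stand the tip is 10 mm above the table and the handle stands from 50 to 120 mm; lift straight up by 45 mm or more to clear.
- stylus_handle (a point): Point on the stylus's axis in the handle, 85 mm from the tip, 25 mm below the handle's top: a good place to grip.
- stand: Fixed wooden block, 60 mm (x) by 130 mm (y) by 50 mm high, with two holes of 11 mm diameter and 46 mm depth, 35 mm either side of its centre along its y axis. Origin: centre of the underside.
- mat: Fixed green mat 300 mm (x) by 400 mm (y), 3 mm thick; the relay lies on it. Origin: centre of its underside.
- stubby: The other tool in the stand: same handle in blue, but a 12 mm shank, too short to reach the button. Which hole holds which tool varies. Origin at its tip. Leave it.
- mug: White mug, 80 mm diameter, 90 mm high. Origin: centre of the underside. Leave it.
- mouse: Black computer mouse, 100 x 58 x 32 mm. Origin: centre of the underside. Leave it.
- microphone: Desk microphone: base 130 x 90 mm, 172 mm high. Origin: centre of the underside. Leave it.
- solder: Spool, 60 mm diameter, 46 mm high, standing on end. Origin: centre of the underside. Leave it.
- handheld: Black handheld radio standing upright, 35 x 55 x 110 mm with a 60 mm aerial. Origin: centre of the underside. Leave it.
- screwdriver: Screwdriver with a red handle lying on the table. Leave it.
Not all that is in view belongs to the job. Of the things that look like the stylus, the middle-sized one is meant.

How it is judged (in metres and radians):
On the way, in this order (a step that is already met when the one before it is completed fails the run):
1. the relay lies at rest on the mat with its yellow face and hole on top (angle between relay's own x axis and vertical below 0.2 rad and height (world z) of relay below 0.045 m and linear speed of relay below 0.02 m/s and angular speed of relay below 0.2 rad/s), for 0.3 s.
2. the gripped stylus's tip holds the button fully down through the hole (angle between relay's own x axis and vertical below 0.2 rad and height (world z) of relay below 0.045 m and value of joint reset_button above 0.0042 m and distance between button_top and stylus below 0.011 m and contact force between stylus and relay above 1.5 N and contact force between the fingers and stylus above 2 N), for 0.5 s.
At the end, for the whole second after the job is handed in: the relay lies at rest on the mat, hole up (within 0.2 rad), the button is at least 4.2 mm down, pushed with more than 1.5 N by the tip of the stylus (within 11 mm of the button's centre), and the fingers still grip the stylus (all of step 2 and linear speed of relay below 0.02 m/s and angular speed of relay below 0.2 rad/s); the arm keeps its last pose, push and grip.
It fails at once if the relay is lifted off the mat (its centre more than 55 mm up) (height (world z) of relay above 0.055 m).
It fails at once if a bystander (other tool, mug, mouse, microphone, spool, handheld radio or screwdriver) is moved by more than 40 mm (distance of any of stubby, mug, mouse, microphone, solder, handheld, screwdriver from where it was at the start of the episode above 0.04 m).
It also fails if it takes over 54 s, if anything falls off the work surface, if the arm or the gripper's body presses on something with over 40 N, if the wrist force passes 120 N, or if a joint passes its speed limit or range.

## Working session

There is one attempt and no reset: what is moved stays moved. The work goes in short steps, Python scripts to look and compute and a tool call to move; the robot and the scene stay as the last step left them, time stands still between calls to the robot, and variables do not carry over. Pictures are saved under pics/ and viewed, at most 10 in all, crops included, and the job is handed in when it is done.

Besides the shell and the picture viewer there is one more tool, called after "Request:" as a command line: name --argument value ..., lists and objects as JSON in quotes. play_rows: Moves the arm, as the interface text tells. Its arguments: {"type":"object","properties":{"dp":{"type":"array"},"rot":{"type":"array"},"fingers":{"type":"number"},"grip_force":{"type":"number"}},"required":["dp","rot"]}

```bash
ls; mkdir -p pics
cat > h.py <<'E'
import numpy as np, cv2
from rig import telemetry, optics, r
def ray(f,u,v):
    d=np.linalg.inv(f["mtx"])@np.array([u,v,1.0]); R=np.array(f["R"]); c=-R.T@np.array(f["t"]); return c,R.T@d
def onz(f,u,v,z):
    c,d=ray(f,u,v); return c+d*(z-c[2])/d[2]
def tri(obs):
    A=np.zeros((3,3));b=np.zeros(3)
    for f,u,v in obs:
        c,d=ray(f,u,v); d=d/np.linalg.norm(d); P=np.eye(3)-np.outer(d,d); A+=P; b+=P@c
    X=np.linalg.solve(A,b); return X
def proj(f,X):
    p=f["mtx"]@(np.array(f["R"])@np.array(X)+np.array(f["t"])); return p[:2]/p[2]
E
python3 - <<'E'
from h import *
import pickle
s=telemetry.sense(); print(s)
F={n:optics.grab_frame(n) for n in("scene","side")}
pickle.dump(F,open("F0.pkl","wb"))
for n in F:
    cv2.imwrite(f"pics/{n}0.png",F[n]["color"][:,:,::-1]); f=F[n]; c,d=ray(f,320,240); print(n,c,d,f["mtx"][0,0])
E
```

```text
pics
{'clock': 0.0, 'qpos': array([-1.24639006e+00,  3.53685302e-01,  1.63415359e+00,  4.17818146e-05,
        1.15520023e+00, -2.42413499e-03]), 'qvel': array([-1.02930705e-03, -4.00929663e-05, -1.25736829e-03,  1.52767597e-03,
       -5.14417667e-04, -5.19414139e-04]), 'joint_efforts': array([-3.79795732e-03, -6.05252981e+01, -3.42067587e+01, -1.77657371e-04,
        9.45191598e-03,  2.04284657e-05]), 'eef_pos': array([ 200.49364434, -591.45142969,  230.530157  ]), 'tcp_rot': array([-3.14014628e+00, -4.17070471e-05,  3.26813477e-01]), 'contact_force': array([-0.1442238 ,  0.11880264, -0.27625209]), 'wrist_torque': array([ 0.05773419,  0.03139288, -0.00722266]), 'grasp_force': 0.0, 'opening': 1.0011718840136719}
scene [1376.17372759  285.19882912 1023.44572875] [-0.62094573 -0.22181222 -0.75231142] 463.809279548588
side [395.86095271 909.73394184 613.27841103] [ 0.15392302 -0.86414623 -0.47912744] 456.7931714641607
```

View pics/scene0.png

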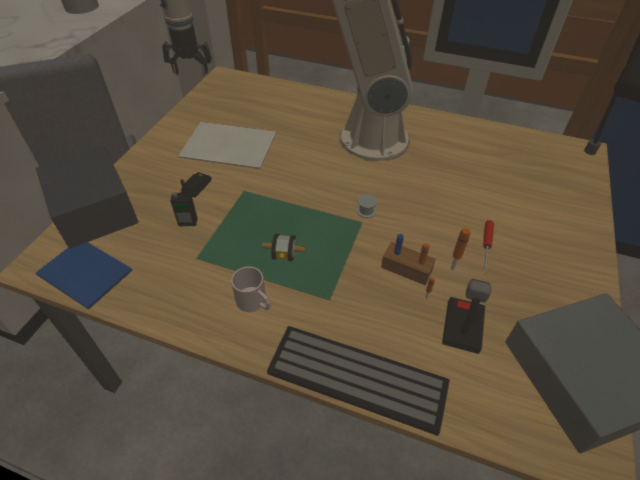

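View pics/side0.png

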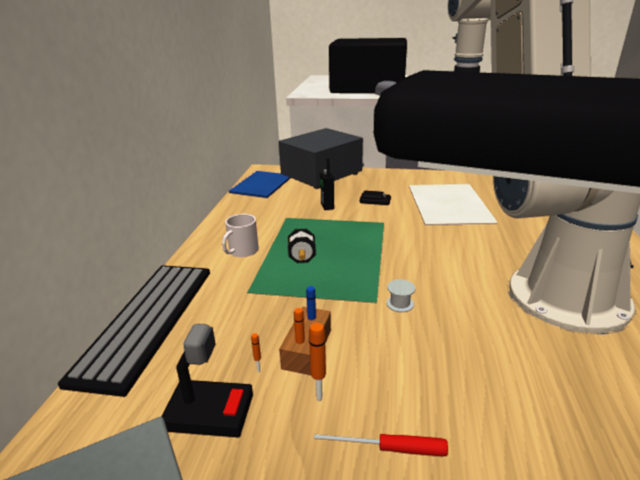

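Scene picture: the relay is at (284,247) on the mat, with stubs ending near (263,246) and (304,249). The stand is at (409,263).

Candidates for the stylus, by scene pixel:
- Large orange tool at (461,243), standing free.
- Small orange tool at (431,285), standing free.
- Middle-sized orange tool in the stand at (425,252).
- Blue stubby at (399,243).

I choose the one in the stand at (425,252), and will check it in one close crop.

Run:
```python
from h import *
import pickle
F=pickle.load(open("F0.pkl","rb"))
def crop(f,x,y,w,h,s): return cv2.resize(f["color"][y:y+h,x:x+w,::-1],None,fx=s,fy=s,interpolation=cv2.INTER_CUBIC)
a=crop(F["scene"],250,225,66,50,6);b=crop(F["scene"],378,225,66,62,6)[:300]
b=crop(F["scene"],378,228,66,50,6)
c=crop(F["side"],272,220,66,50,6);d=crop(F["side"],272,278,66,50,6)
cv2.imwrite("pics/crop1.png",np.vstack([np.hstack([a,b]),np.hstack([c,d])]))
```

```text
(no output)
```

View pics/crop1.png

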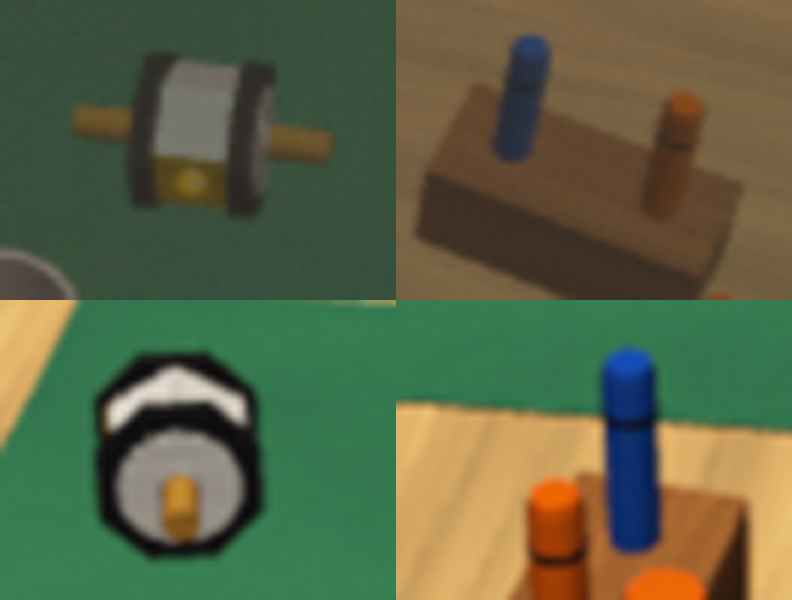

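The crop confirms the stylus: the orange tool in the stand, of the same size as the blue one, with its top at scene (426,245) and side (298.5,309.5). The relay's stub ends are at scene (263,245) and (305,249), and its yellow face points away from the robot, towards the scene camera.

Run:
```python
from h import *
import pickle
F=pickle.load(open("F0.pkl","rb")); s=F["scene"]; d=F["side"]
print("sty top",onz(s,426.3,244.5,120),onz(d,298.5,309.3,120),"tri",tri([(s,426.3,244.5),(d,298.5,309.3)]))
print("sty base",onz(s,422,263,50))
print("blue top",onz(s,400.3,234.8,120),onz(d,310.8,288,120))
a,b=onz(s,262.8,245.3,38),onz(s,305,249.2,38)
print("stubs",a,b,(a+b)/2,np.linalg.norm(a-b))
v=b-a;print("axis yaw of y",np.degrees(np.arctan2(v[1],v[0])))
print("side +y stub end",onz(d,272+180/6,220+(515-300)/6,38))
# mat corners
for p in [(248,194),(361,237),(330,290),(202,246)]: print("mat",onz(s,*p,3))
for n,p,z in [("mug",(250,275),90),("radio",(185,200),100),("solder",(367,201),46),("bigorange",(465,232),100)]: print(n,onz(s,*p,z))
```

```text
sty top [548.89570298 279.97932896 120.        ] [550.79411031 276.5795655  120.        ] tri [550.32367976 279.75169598 122.05775346]
sty base [553.60139322 281.75280969  50.        ]
blue top [539.60050165 209.47376492 120.        ] [540.9999012  209.02200516 120.        ]
stubs [ 637.41116525 -148.14875106   38.        ] [609.26465009 -32.61209864  38.        ] [623.33790767 -90.38042485  38.        ] 118.91570277834494
axis yaw of y 103.69144072091105
side +y stub end [611.77670535 -41.92707381  38.        ]
mat [ 430.94474971 -299.597654      3.        ]
mat [480.49030923  93.2748049    3.        ]
mat [690.83266059  70.36805205   3.        ]
mat [ 675.1751601  -326.56298999    3.        ]
mug [ 776.53491133 -113.87153726   90.        ]
radio [ 606.90270231 -401.55490259  100.        ]
solder [371.6864857   76.27961294  46.        ]
bigorange [449.81148585 368.81624093 100.        ]
```

Request:
play_rows --dp '[[15, -8.4, 0], [15, -8.4, 0], [15, -8.4, 0], [15, -8.4, 0], [15, -8.4, 0]]' --rot '[[0, 0, 0.84], [0, 0, 0.84], [0, 0, 0.84], [0, 0, 0.84], [0, 0, 0.84]]' --fingers 1

```text
clock: 0.52
eef_pos: [340.8, -435.5, 231.0]
tcp_rot: [-3.141, 0.0, 0.238]
contact_force: [1.4, 0.1, -0.0]
opening: 0.998
grasp_force: 0.0
```

Request:
play_rows --dp '[[9.3, -6.67, 0], [9.3, -6.67, 0], [9.3, -6.67, 0], [9.3, -6.67, 0], [9.3, -6.67, 0]]' --rot '[[0, 0, 0], [0, 0, 0], [0, 0, 0], [0, 0, 0], [0, 0, 0]]'

```text
clock: 0.93
eef_pos: [476.7, -277.3, 231.2]
tcp_rot: [-3.141, 0.0, 0.239]
contact_force: [1.2, -0.8, 0.1]
opening: 1.0
grasp_force: 0.0
```

Request:
play_rows --dp '[[5.1, -3.7, 0], [5.1, -3.7, 0], [5.1, -3.7, 0], [5.1, -3.7, 0], [5.1, -3.7, 0]]' --rot '[[0, 0, 0], [0, 0, 0], [0, 0, 0], [0, 0, 0], [0, 0, 0]]'

```text
clock: 1.35
eef_pos: [611.6, -118.5, 231.0]
tcp_rot: [-3.141, 0.001, 0.239]
contact_force: [0.6, -0.4, -0.4]
opening: 0.999
grasp_force: 0.0
```

```bash
cat >> h.py <<'E'
from scipy.spatial.transform import Rotation as Ro
def wrist():
    s=telemetry.sense(); f=dict(optics.grab_frame("wrist"))
    T=np.eye(4); T[:3,:3]=Ro.from_euler("xyz",s["tcp_rot"]).as_matrix(); T[:3,3]=s["eef_pos"]
    C=np.linalg.inv(T@np.array(f["mount"])); f["R"]=C[:3,:3]; f["t"]=C[:3,3]; return s,f
E
python3 - <<'E'
from h import *
import pickle
s,f=wrist(); pickle.dump((s,f),open("W1.pkl","wb")); print(s["eef_pos"],s["tcp_rot"],np.round(f["mount"],2))
cv2.imwrite("pics/w1.png",f["color"][:,:,::-1])
E
```

```text
[ 611.57857797 -118.45434749  230.9887553 ] [-3.14145890e+00  5.30075607e-04  2.38977258e-01] [[  -0.     -0.96   -0.29   73.4 ]
 [   1.     -0.      0.     -1.22]
 [  -0.     -0.29    0.96 -142.75]
 [   0.      0.      0.      1.  ]]
```

View pics/w1.png

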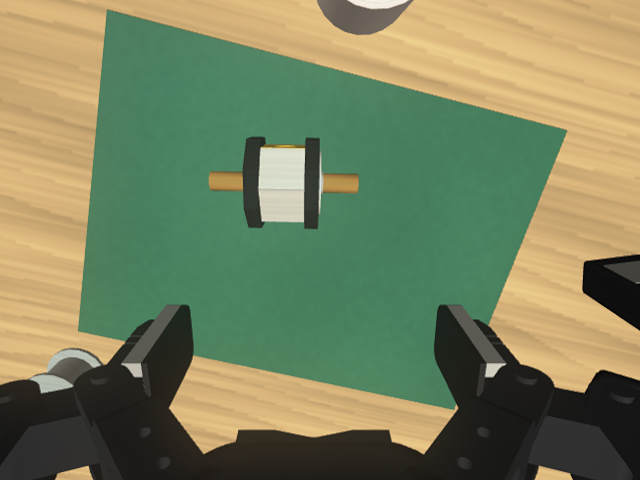

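The wrist view shows the relay at (283,182), with stub ends at (209,181) and (358,183). The mug lies well beyond it, at (365,0).

Run:
```python
from h import *
import pickle
s,f=pickle.load(open("W1.pkl","rb"))
# stub silhouettes by colour for subpixel ends
im=cv2.cvtColor(f["color"],cv2.COLOR_RGB2HSV)
sub=im[160:205,195:375]; m=cv2.inRange(sub,(8,110,80),(22,255,255))
ys,xs=np.nonzero(m); xs+=195; ys+=160
l=xs<243; rr=xs>322
print(xs[l].min(),np.median(ys[l]),xs[rr].max(),np.median(ys[rr]))
a=onz(f,209,181,38); b=onz(f,358,183.5,38); c=(a+b)/2; v=a-b
print(a,b,c,np.linalg.norm(v),"yaw relay x",np.arctan2(v[1],v[0])-np.pi/2)
yaw=s["tcp_rot"][2]; R=Ro.from_euler("xyz",s["tcp_rot"]).as_matrix()
print("relay centre in tool",R.T@(c-s["eef_pos"]))
```

```text
209 181.0 358 183.0
[609.72027677 -30.18614236  38.        ] [ 636.52822733 -148.98364529   38.        ] [623.12425205 -89.58489383  38.        ] 121.78469902269453 yaw relay x 0.2219434003774554
relay centre in tool [ 18.1535104  -25.29022263 192.98254407]
```

Request:
play_rows --dp '[[1.4, -0.6, 0], [1.4, -0.6, 0], [1.4, -0.6, 1], [1.4, -0.6, 2], [1.4, -0.6, 2]]' --rot '[[0, 0, 0.15], [0, 0, 0.15], [0, 0, 0.15], [0, 0, 0.15], [0, 0, 0.15]]'

```text
clock: 1.82
eef_pos: [654.7, -82.7, 143.4]
tcp_rot: [-3.137, 0.011, 0.224]
contact_force: [-2.0, 0.0, -1.1]
opening: 1.002
grasp_force: 0.0
```

Request:
play_rows --dp '[[0.2, 0, 0.8], [0.2, 0, 1.6], [0.2, 0, 2.3], [0.2, 0, 2.5], [0.2, 0, 2.5]]' --rot '[[0, 0, 0], [0, 0, 0], [0, 0, 0], [0, 0, 0], [0, 0, 0]]'

```text
clock: 2.23
eef_pos: [665.8, -82.1, 50.1]
tcp_rot: [-3.14, 0.004, 0.223]
contact_force: [-0.0, 0.2, -0.1]
opening: 0.995
grasp_force: 0.0
```

Request:
play_rows --dp '[[0, -0.05, 0.4], [0, -0.05, 0.8], [-0.2, -0.05, 0.8], [-0.4, -0.05, 0.8], [-0.5, -0.05, 0.8]]' --rot '[[0, 0, 0], [0, 0, 0], [0, 0, 0], [0, 0, 0], [0, 0, 0]]'

```text
clock: 2.65
eef_pos: [646.9, -85.0, 21.3]
tcp_rot: [3.141, -0.001, 0.223]
contact_force: [-0.5, 0.6, 0.7]
opening: 1.001
grasp_force: 0.0
```

Request:
play_rows --dp '[[-0.07, 0, 0], [-0.14, 0, 0], [-0.21, 0, 0], [-0.28, 0, 0], [-0.35, 0, 0]]' --rot '[[0, 0, 0], [0, 0, 0], [0, 0, 0], [0, 0, 0], [0, 0, 0]]'

```text
clock: 3.07
eef_pos: [634.3, -87.7, 20.0]
tcp_rot: [3.141, -0.002, 0.223]
contact_force: [1.2, 0.1, 1.1]
opening: 1.001
grasp_force: 0.7
```

Request:
play_rows --dp '[[-0.05, 0, 0], [-0.1, 0, 0], [-0.15, 0, 0], [-0.2, 0, 0], [-0.25, 0, 0]]' --rot '[[0, 0, 0], [0, 0, 0], [0, 0, 0], [0, 0, 0], [0, 0, 0]]'

```text
clock: 3.48
eef_pos: [623.4, -89.8, 19.0]
tcp_rot: [-3.141, 0.001, 0.223]
contact_force: [1.0, 0.3, -0.0]
opening: 1.003
grasp_force: 0.0
```

Run:
```python
from h import *
s,f=wrist(); print(s["eef_pos"])
g=optics.grab_frame("side")
a=f["color"][100:480,100:560]; b=cv2.resize(g["color"][215:279,262:352],None,fx=4,fy=4,interpolation=cv2.INTER_CUBIC)
o=np.zeros((380,820,3),np.uint8); o[:,:460]=a; o[:256,460:820]=b
cv2.imwrite("pics/p1.png",o[:,:800,::-1])
```

```text
[623.37120904 -89.84972117  18.98714379]
```

View pics/p1.png

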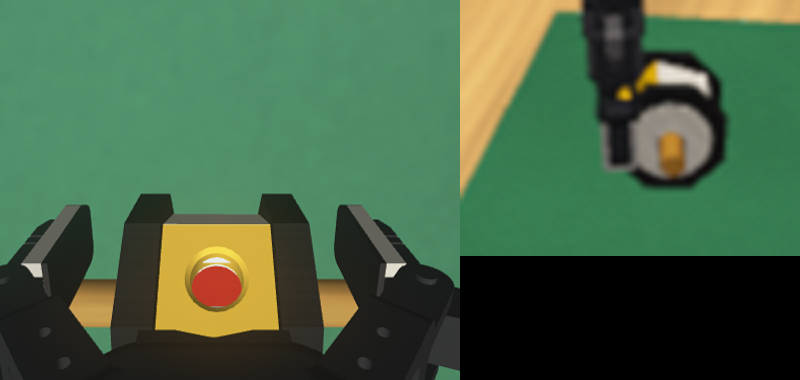

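The relay has rolled one flat: the yellow face now tilts up at 45°, with the hole at (216,280), and sits evenly between the fingers. I continue slowly to the second flat.

Request:
play_rows --dp '[[-0.15, 0, 0], [-0.27, 0, 0], [-0.34, 0, 0], [-0.41, 0, 0], [-0.48, 0, 0]]' --rot '[[0, 0, 0], [0, 0, 0], [0, 0, 0], [0, 0, 0], [0, 0, 0]]'

```text
clock: 4.0
eef_pos: [605.5, -94.2, 19.6]
tcp_rot: [3.141, -0.001, 0.223]
contact_force: [1.2, 0.1, 1.5]
opening: 0.999
grasp_force: 0.7
```

Request:
play_rows --dp '[[-0.04, 0, 0], [-0.08, 0, 0], [-0.12, 0, 0], [-0.15, 0, 0], [-0.17, 0, 0]]' --rot '[[0, 0, 0], [0, 0, 0], [0, 0, 0], [0, 0, 0], [0, 0, 0]]'

```text
clock: 4.42
eef_pos: [598.1, -95.6, 19.1]
tcp_rot: [-3.141, 0.001, 0.223]
contact_force: [-0.4, -0.4, -0.1]
opening: 1.0
grasp_force: 0.0
```

Run:
```python
from h import *
s,f=wrist(); print(s["eef_pos"])
g=optics.grab_frame("side")
a=f["color"][100:480,100:560]; b=cv2.resize(g["color"][215:279,262:352],None,fx=4,fy=4,interpolation=cv2.INTER_CUBIC)
o=np.zeros((380,820,3),np.uint8); o[:,:460]=a; o[:256,460:820]=b
cv2.imwrite("pics/p2.png",o[:,:800,::-1])
```

```text
[598.12436171 -95.57793024  19.1127309 ]
```

View pics/p2.png

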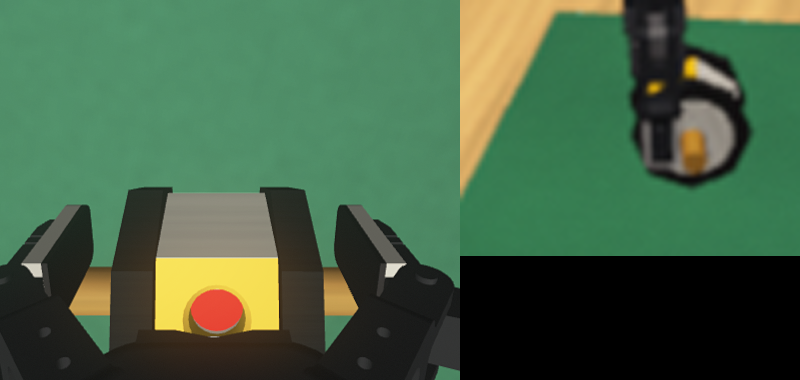

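The relay is mid-tip: the hole is at (216,312) and the yellow face is nearly up. I hold still so it can settle, then check.

Request:
play_rows --dp '[[0, 0, 0], [0, 0, 0], [0, 0, 0], [0, 0, 0], [0, 0, 0]]' --rot '[[0, 0, 0], [0, 0, 0], [0, 0, 0], [0, 0, 0], [0, 0, 0]]'

```text
clock: 4.93
eef_pos: [598.7, -95.6, 19.3]
tcp_rot: [3.142, -0.0, 0.223]
contact_force: [-0.1, 0.3, 0.2]
opening: 1.002
grasp_force: 0.0
```

Run:
```python
from h import *
s,f=wrist(); print(s["eef_pos"])
g=optics.grab_frame("side");h=optics.grab_frame("scene")
for n,im in (("w",f),("side",g),("scene",h)):
    hsv=cv2.cvtColor(im["color"],cv2.COLOR_RGB2HSV); 
    for nm,lo,hi in(("yel",(23,120,100),(32,255,255)),("red",(0,150,120),(5,255,255))):
        m=cv2.inRange(hsv,lo,hi); k,_,st,c=cv2.connectedComponentsWithStats(m)
        print(n,nm,[(list(st[i]),np.round(c[i],1)) for i in range(1,k) if st[i][4]>8])
```

```text
[598.65392077 -95.56590866  19.27723409]
w yel [([np.int32(256), np.int32(428), np.int32(122), np.int32(9), np.int32(467)], array([314.2, 430.3]))]
w red []
side yel [([np.int32(319), np.int32(231), np.int32(13), np.int32(4), np.int32(45)], array([324.8, 232.5]))]
side red [([np.int32(223), np.int32(389), np.int32(20), np.int32(26), np.int32(320)], array([232.7, 401.6])), ([np.int32(380), np.int32(434), np.int32(68), np.int32(22), np.int32(1101)], array([414. , 444.1]))]
scene yel []
scene red [([np.int32(488), np.int32(221), np.int32(5), np.int32(23), np.int32(73)], array([489.8, 232. ])), ([np.int32(458), np.int32(301), np.int32(11), np.int32(7), np.int32(48)], array([463.4, 304.2]))]
```

Request:
play_rows --dp '[[0.4, 0, 0], [0.6, 0, 0], [0.6, 0, -0.8], [0.6, 0, -1.8], [0.6, 0, -2.8]]' --rot '[[0, 0, 0], [0, 0, 0], [0, 0, 0], [0, 0, 0], [0, 0, 0]]'

```text
clock: 5.5
eef_pos: [621.3, -90.0, 131.5]
tcp_rot: [-3.141, 0.002, 0.223]
contact_force: [1.5, 0.5, 0.4]
opening: 1.002
grasp_force: 0.0
```

Request:
play_rows --dp '[[0, 0, -1], [-0.5, 0, -2], [-1.2, 0, -2.5], [-1.4, 0, -2.5], [-1.4, 0, -2.5]]' --rot '[[0, 0, 0], [0, 0, 0], [0, 0, 0], [0, 0, 0], [0, 0, 0]]'

```text
clock: 5.92
eef_pos: [566.6, -103.1, 232.8]
tcp_rot: [3.141, -0.002, 0.223]
contact_force: [-0.1, -0.8, -0.8]
opening: 0.995
grasp_force: 0.0
```

Request:
play_rows --dp '[[0, 0, 0], [0, 0, 0]]' --rot '[[0, 0, 0], [0, 0, 0]]'

```text
clock: 6.08
eef_pos: [567.6, -102.4, 229.9]
tcp_rot: [-3.141, 0.001, 0.223]
contact_force: [-0.3, -0.4, -0.4]
opening: 1.0
grasp_force: 0.0
```

Run:
```python
from h import *
import pickle
s,f=wrist(); pickle.dump((s,f),open("W2.pkl","wb")); print(s["eef_pos"],s["tcp_rot"])
cv2.imwrite("pics/w2.png",f["color"][:,:,::-1])
```

```text
[ 567.59620977 -102.42577372  229.92618975] [-3.14085124e+00  1.24299981e-03  2.23101036e-01]
```

View pics/w2.png

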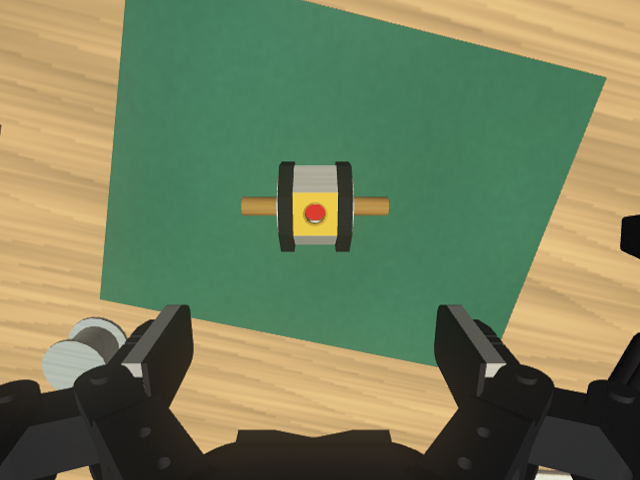

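The yellow face is up, with the hole at (315,213). The stub ends are at (242,205) and (389,206). Now I check this numerically.

Run:
```python
from h import *
import pickle
s,f=pickle.load(open("W2.pkl","rb"))
a=onz(f,241.5,205.5,38); b=onz(f,389,206,38); c=(a+b)/2; v=a-b
print("axis",c,np.linalg.norm(v),np.arctan2(v[1],v[0])-np.pi/2)
print("yellow corners-mid",onz(f,315,214,67))
hsv=cv2.cvtColor(f["color"],cv2.COLOR_RGB2HSV); m=cv2.inRange(hsv,(20,100,90),(34,255,255))[185:245,285:345]
hull=cv2.minAreaRect(cv2.findNonZero(m)); print(hull, "ctr",onz(f,hull[0][0]+285,hull[0][1]+185,67))
m=cv2.inRange(hsv,(0,130,90),(6,255,255))[195:230,300:330]; ys,xs=np.nonzero(m); print("button",xs.mean()+300,ys.mean()+195,onz(f,xs.mean()+300,ys.mean()+195,50))
```

```text
axis [ 566.23479395 -103.23184942   38.        ] 122.21489094426464 0.2195769218247825
yellow corners-mid [ 566.24510663 -102.88993404   67.        ]
((29.500003814697266, 28.499996185302734), (42.99999237060547, 44.99999237060547), 90.0) ctr [ 566.54241449 -102.43189599   67.        ]
button 314.78205128205127 211.92307692307693 [ 563.82542735 -103.33066752   50.        ]
```

Request:
play_rows --dp '[[1.7, -9.4, 0], [1.7, -9.4, 0], [1.7, -9.4, 0], [1.7, -9.4, 0], [1.7, -9.4, 0]]' --rot '[[0, 0, 0], [0, 0, 0], [0, 0, 0], [0, 0, 0], [0, 0, 0]]' --fingers 0.6

```text
clock: 6.55
eef_pos: [558.0, 107.6, 229.8]
tcp_rot: [-3.141, 0.002, 0.223]
contact_force: [0.7, -0.2, 0.5]
opening: 0.598
grasp_force: 0.0
```

Request:
play_rows --dp '[[0.8, -4.2, 0], [0.8, -4.2, 0], [0.8, -4.2, 0], [0.8, -4.2, 0], [0.8, -4.2, 0]]' --rot '[[0, 0, 0], [0, 0, 0], [0, 0, 0], [0, 0, 0], [0, 0, 0]]'

```text
clock: 6.97
eef_pos: [551.8, 283.0, 229.7]
tcp_rot: [-3.139, 0.001, 0.227]
contact_force: [-0.3, -0.0, 0.9]
opening: 0.605
grasp_force: 0.0
```

Request:
play_rows --dp '[[0, 0, 0], [0, 0, 0]]' --rot '[[0, 0, 0], [0, 0, 0]]'

```text
clock: 7.13
eef_pos: [551.9, 276.4, 229.8]
tcp_rot: [3.141, 0.002, 0.225]
contact_force: [-0.5, -0.1, -0.1]
opening: 0.599
grasp_force: 0.0
```

Run:
```python
from h import *
import pickle
s,f=wrist(); pickle.dump((s,f),open("W3.pkl","wb")); print(s["eef_pos"],s["tcp_rot"])
cv2.imwrite("pics/w3.png",f["color"][:,:,::-1])
```

```text
[551.90849507 276.38128151 229.77449939] [3.14056524e+00 2.23229016e-03 2.24647236e-01]
```

View pics/w3.png

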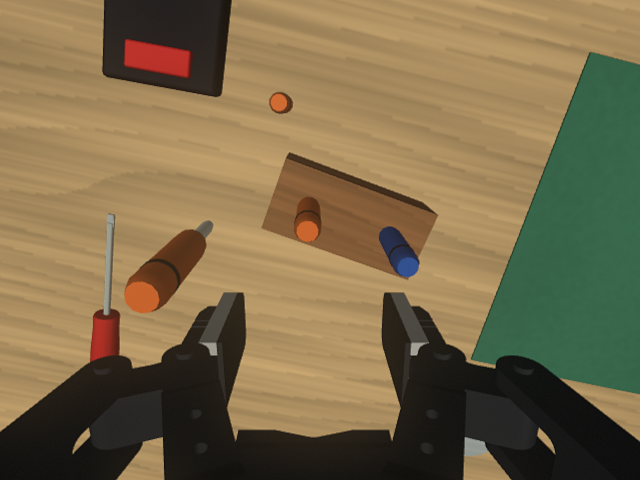

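The wrist view shows the stylus with its top centre at (307,231) and its base at (308,206). The blue stubby's top is at (407,267), the large decoy's top at (142,297) and the small decoy at (280,102).

Run:
```python
from h import *
import pickle
s,f=pickle.load(open("W3.pkl","rb")); R=Ro.from_euler("xyz",s["tcp_rot"]).as_matrix()
def p(n,u,v,z):
    X=onz(f,u,v,z); print(n,np.round(X,1),"tool",np.round(R.T@(X-s["eef_pos"]),1))
p("sty top",307,231,120);p("sty base",308,206,50);p("blue top",407,267,120);p("big top",142,297,150);p("small",280,102,80)
hsv=cv2.cvtColor(f["color"],cv2.COLOR_RGB2HSV)[190:250,285:330]
m=cv2.inRange(hsv,(5,150,60),(14,255,255)); v=hsv[...,2]; ys,xs=np.nonzero((m>0)&(v>190)); print(xs.mean()+285,ys.mean()+190,len(xs))
```

```text
sty top [551.2 281.3 120. ] tool [  0.6  -5.1 109.8]
sty base [551.6 281.5  50. ] tool [  1.2  -5.2 179.8]
blue top [541.8 212.2 120. ] tool [-23.9  60.2 109.9]
big top [498.7 368.7 150. ] tool [ -31.1 -101.9   79.7]
small [624.1 316.8  80. ] tool [ 79.7 -23.5 149.6]
306.9875776397516 230.972049689441 322
```

Request:
play_rows --dp '[[0.02, -0.13, 0.6], [0.02, -0.13, 1.4], [0.02, -0.13, 2.2], [0.02, -0.13, 2.6], [0.02, -0.13, 2.7]]' --rot '[[0, 0, 0], [0, 0, 0], [0, 0, 0], [0, 0, 0], [0, 0, 0]]'

```text
clock: 7.6
eef_pos: [550.1, 278.7, 119.6]
tcp_rot: [3.14, 0.006, 0.221]
contact_force: [-0.5, -1.0, -0.9]
opening: 0.602
grasp_force: 0.0
```

Request:
play_rows --dp '[[0, 0, 0.4], [0, 0, 0.8], [0, 0, 1.1], [0, 0, 1.25], [0, 0, 1.25]]' --rot '[[0, 0, 0], [0, 0, 0], [0, 0, 0], [0, 0, 0], [0, 0, 0]]'

```text
clock: 8.02
eef_pos: [551.6, 280.7, 72.5]
tcp_rot: [3.141, 0.002, 0.222]
contact_force: [-0.3, -0.5, -0.2]
opening: 0.6
grasp_force: 0.0
```

Request:
play_rows --dp '[[0, 0, 0], [0, 0, 0], [0, 0, 0], [0, 0, 0], [0, 0, 0]]' --rot '[[0, 0, 0], [0, 0, 0], [0, 0, 0], [0, 0, 0], [0, 0, 0]]' --fingers 0 --grip_force 60

```text
clock: 8.43
eef_pos: [552.5, 281.9, 74.3]
tcp_rot: [-3.141, -0.002, 0.223]
contact_force: [-0.4, -0.8, 5.7]
opening: 0.193
grasp_force: 58.5
```

Request:
play_rows --dp '[[0, 0, 0], [0, 0, 0], [0, 0, -0.2], [0, 0, -0.4], [0, 0, -0.6]]' --rot '[[0, 0, 0], [0, 0, 0], [0, 0, 0], [0, 0, 0], [0, 0, 0]]'

```text
clock: 8.85
eef_pos: [551.8, 281.7, 98.1]
tcp_rot: [-3.142, 0.0, 0.223]
contact_force: [0.5, 0.5, -0.6]
opening: 0.195
grasp_force: 58.3
```

Request:
play_rows --dp '[[0, 0, -0.7], [0, 0, -1.4], [0, 0, -2], [0, 0, -2], [0, 0, -2]]' --rot '[[0, 0, 0], [0, 0, 0], [0, 0, 0], [0, 0, 0], [0, 0, 0]]'

```text
clock: 9.27
eef_pos: [552.8, 282.2, 179.6]
tcp_rot: [-3.141, -0.004, 0.223]
contact_force: [0.5, -0.6, -1.5]
opening: 0.193
grasp_force: 58.6
```

Run:
```python
from h import *
import pickle
s,f=wrist(); g=optics.grab_frame("side");h=optics.grab_frame("scene"); pickle.dump((s,f,g,h),open("W4.pkl","wb")); print(s["eef_pos"],s["tcp_rot"])
X=np.array(s["eef_pos"])
o=[]
for im in (f,g,h):
    u,v=proj(im,X-[0,0,40]); print(u,v); u,v=int(u),int(v); sc=4 if im is not f else 1; w=264//(2*sc); hh=400//(2*sc)
    P=cv2.copyMakeBorder(im["color"],300,300,300,300,cv2.BORDER_CONSTANT)
    o.append(cv2.resize(P[v+300-hh:v+300+hh,u+300-w:u+300+w],(264,400),interpolation=cv2.INTER_CUBIC)); print(u-w,v-hh,sc)
cv2.imwrite("pics/p4.png",np.hstack(o)[:,:,::-1])
```

```text
[552.80935369 282.15676887 179.60680771] [-3.14062186 -0.0037345   0.22315236]
315.7112552632986 273.23425575045854
183 73 1
296.1739906355782 302.07147946586247
263 252 4
428.2085230605357 240.7789254920134
395 190 4
```

View pics/p4.png

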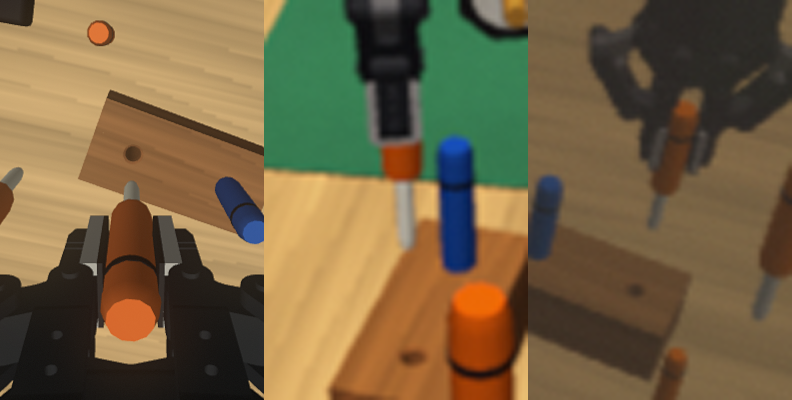

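The stylus is held upright. Its tip is at wrist (314,255), side (298.5,313.7) and scene (426.3,246.5). Next I triangulate it.

Run:
```python
from h import *
import pickle
s,f,g,h=pickle.load(open("W4.pkl","rb")); R=Ro.from_euler("xyz",s["tcp_rot"]).as_matrix()
# the wrist camera: tip centre slightly behind shank's visible edge
for o in ([(f,314,255),(g,298.5,313.7),(h,426.3,246.5)],[(g,298.5,313.7),(h,426.3,246.5)]):
    X=tri(o); print(X,"tool",R.T@(X-s["eef_pos"]))
print("wrist ray at z116",onz(f,314,257,116), "handle top guess", onz(f,183+131,73+319,226))
```

```text
[551.11522567 281.92293395 114.03714226] tool [-1.94872808 -0.0832341  65.56295682]
[550.11935057 281.29097    113.97475314] tool [-3.0599921   0.31272438 65.62081198]
wrist ray at z116 [552.46735294 282.87965584 116.        ] handle top guess [552.03538909 282.93583529 226.        ]
```

Request:
play_rows --dp '[[0, 0, -1], [0, 0, -1.5], [-1.79, 9.46, -1.5], [-1.79, 9.46, -1.5], [-1.79, 9.46, -1.5]]' --rot '[[0, 0, 0], [0, 0, 0], [0, 0, 0], [0, 0, 0], [0, 0, 0]]'

```text
clock: 9.83
eef_pos: [555.6, 155.8, 236.4]
tcp_rot: [3.141, 0.001, 0.225]
contact_force: [0.8, -0.4, -0.3]
opening: 0.19
grasp_force: 58.6
```

Request:
play_rows --dp '[[-1.16, 6.37, 0], [-1.16, 6.37, 0], [-1.16, 6.37, 0], [-1.16, 6.37, 0], [-1.16, 6.37, 0]]' --rot '[[0, 0, 0], [0, 0, 0], [0, 0, 0], [0, 0, 0], [0, 0, 0]]'

```text
clock: 10.25
eef_pos: [564.3, -53.3, 236.1]
tcp_rot: [-3.141, 0.002, 0.223]
contact_force: [1.5, 0.7, -0.7]
opening: 0.195
grasp_force: 58.6
```

Request:
play_rows --dp '[[-0.23, 1.25, 0], [-0.23, 1.25, 0], [-0.23, 1.25, 1], [-0.23, 1.25, 1.8], [-0.23, 1.25, 1.8]]' --rot '[[0, 0, 0], [0, 0, 0], [0, 0, 0], [0, 0, 0], [0, 0, 0]]'

```text
clock: 10.67
eef_pos: [562.8, -101.7, 158.7]
tcp_rot: [-3.137, 0.01, 0.222]
contact_force: [-2.4, 0.2, -1.3]
opening: 0.189
grasp_force: 58.7
```

Request:
play_rows --dp '[[0, 0, 0], [0, 0, 0]]' --rot '[[0, 0, 0], [0, 0, 0]]'

```text
clock: 10.83
eef_pos: [567.9, -101.9, 166.1]
tcp_rot: [3.142, -0.0, 0.224]
contact_force: [-0.3, 0.1, -0.7]
opening: 0.192
grasp_force: 58.7
```

Request:
play_rows --dp '[[-0.03, 0.02, 0.3], [-0.03, 0.02, 0.6], [-0.03, 0.02, 0.7], [-0.03, 0.02, 0.7]]' --rot '[[0, 0, 0], [0, 0, 0], [0, 0, 0], [0, 0, 0]]'

```text
clock: 11.17
eef_pos: [565.6, -103.0, 136.1]
tcp_rot: [-3.141, 0.002, 0.223]
contact_force: [-0.4, -0.4, -0.5]
opening: 0.191
grasp_force: 58.7
```

Run:
```python
from h import *
s,f=wrist(); g=optics.grab_frame("side");h=optics.grab_frame("scene"); print(s["eef_pos"],s["tcp_rot"],s["contact_force"])
X=np.array(s["eef_pos"]); o=[]
for im,sc in ((f,2),(g,6),(h,6)):
    u,v=proj(im,X-[0,0,65]); print(u,v); u,v=int(u),int(v); w=264//(2*sc); hh=400//(2*sc)
    P=cv2.copyMakeBorder(im["color"],300,300,300,300,cv2.BORDER_CONSTANT)
    q=cv2.resize(P[v+300-hh:v+300+hh,u+300-w:u+300+w],(264,400),interpolation=cv2.INTER_CUBIC); o.append(q if im is f else cv2.convertScaleAbs(q,alpha=1.4)); print(u-w,v-hh,sc)
cv2.imwrite("pics/p5.png",np.hstack(o)[:,:,::-1])
```

```text
[ 565.58073423 -102.97950861  136.11780225] [-3.14080842e+00  1.78365482e-03  2.23331479e-01] [-0.41609941 -0.37952697 -0.51445599]
315.4391642544469 255.18159032113394
249 155 2
323.9472929238937 233.55727622340868
301 200 6
287.2197895910662 223.78089667718214
265 190 6
```

View pics/p5.png

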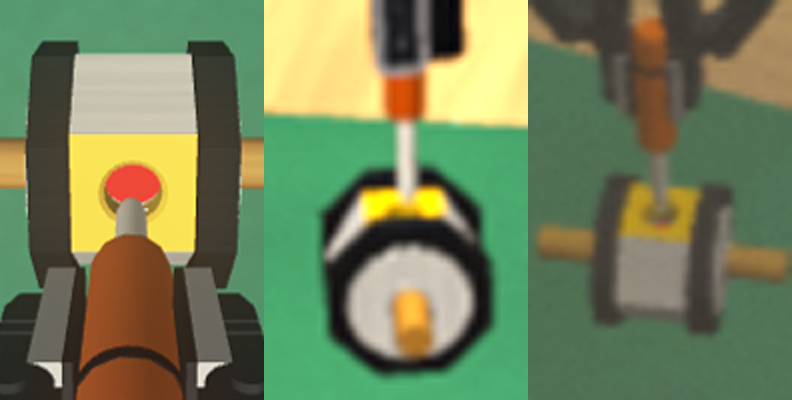

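The tip is right over the hole: wrist tip at (131,200) with the hole at (133,190), and side and scene agree. I go down and watch the force.

Request:
play_rows --dp '[[0.02, 0, 0.12], [0.02, 0, 0.25], [0.02, 0, 0.37], [0.02, 0, 0.45], [0.02, 0, 0.45]]' --rot '[[0, 0, 0], [0, 0, 0], [0, 0, 0], [0, 0, 0], [0, 0, 0]]'

```text
clock: 11.73
eef_pos: [566.6, -103.0, 118.3]
tcp_rot: [-3.141, 0.001, 0.223]
contact_force: [0.3, 0.1, -0.5]
opening: 0.193
grasp_force: 58.7
```

Request:
play_rows --dp '[[0, 0, 0.05], [0, 0, 0.1], [0, 0, 0.15], [0, 0, 0.15], [0, 0, 0.15]]' --rot '[[0, 0, 0], [0, 0, 0], [0, 0, 0], [0, 0, 0], [0, 0, 0]]'

```text
clock: 12.15
eef_pos: [567.4, -103.1, 113.4]
tcp_rot: [3.142, -0.0, 0.223]
contact_force: [0.4, 0.2, 0.8]
opening: 0.189
grasp_force: 58.9
```

Request:
play_rows --dp '[[0, 0, 0.03], [0, 0, 0.06], [0, 0, 0.09], [0, 0, 0.1], [0, 0, 0.1]]' --rot '[[0, 0, 0], [0, 0, 0], [0, 0, 0], [0, 0, 0], [0, 0, 0]]'

```text
clock: 12.57
eef_pos: [567.3, -103.1, 109.3]
tcp_rot: [3.141, -0.0, 0.223]
contact_force: [0.3, 0.6, 3.3]
opening: 0.191
grasp_force: 59.0
```

Request:
play_rows --dp '[[0, 0, 0.02], [0, 0, 0.04], [0, 0, 0.04], [0, 0, 0.04], [0, 0, 0.04]]' --rot '[[0, 0, 0], [0, 0, 0], [0, 0, 0], [0, 0, 0], [0, 0, 0]]'

```text
clock: 12.98
eef_pos: [567.5, -103.1, 108.2]
tcp_rot: [3.141, -0.001, 0.223]
contact_force: [-0.7, -0.5, 6.5]
opening: 0.192
grasp_force: 59.5
```

Request:
play_rows --dp '[[0, 0, 0.02], [0, 0, 0.03], [0, 0, 0.03], [0, 0, 0.03], [0, 0, 0.03]]' --rot '[[0, 0, 0], [0, 0, 0], [0, 0, 0], [0, 0, 0], [0, 0, 0]]'

```text
clock: 13.4
eef_pos: [567.9, -103.2, 107.8]
tcp_rot: [3.141, -0.001, 0.223]
contact_force: [-2.1, 0.7, 15.0]
opening: 0.193
grasp_force: 60.3
```

Request:
play_rows --dp '[[0, 0, 0], [0, 0, 0], [0, 0, 0], [0, 0, 0], [0, 0, 0]]' --rot '[[0, 0, 0], [0, 0, 0], [0, 0, 0], [0, 0, 0], [0, 0, 0]]'

```text
clock: 13.82
eef_pos: [567.9, -103.2, 107.8]
tcp_rot: [3.141, -0.001, 0.223]
contact_force: [-2.2, 1.1, 14.8]
opening: 0.19
grasp_force: 60.3
```

```bash
python3 -c "
from h import *
print(r.sign_off())"
```

```text
the job is handed in; nothing more can be done
None
```

I rolled the relay hole-up and pressed the red button to its hard stop with the stylus (about 15 N, 6 mm travel), then handed the job in at about 14 s still gripping it; no pass/fail result came back.

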